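Gauge two spacer sleeves on a go/no-go pin and sort them

ROBOT

A 6-joint arm with a two-finger parallel gripper is mounted at the origin on the work surface. World frame = base frame: x ahead of the robot, y to its left, z up, the work surface at z = 0. Lengths are in m, angles in rad, forces in N, time in s.
With the tool pointing down it reaches from about 0.4 to 0.825 m from the base axis. Payload 7 kg.
Tool frame: the origin (TCP) lies midway between the tips of the shut fingers; the grasp point (between the pads) lies 19 mm behind it; z points along the fingers, y is the line along which they close (so a half turn about z gives the same grasp; the last joint's range is limited). The gripper opens to 88 mm and grips with 3 to 60 N. Pads are 19 mm wide; open, the fingers measure 130 mm over their backs; the gripper's body (78 mm by 193 mm) begins 47 mm behind the grasp point.
Start: joints at [-0.966, 0.359, 0.012, 0, -1.224, -0.288], TCP at [0.21, -0.641, 0.227] pointing down, gripper open.
Joint ranges: [-3.07, 3.07], [-1.43, 2.12], [-1.02, 1.25], [-3.03, 1.67], [-3.05, -0], [-3.03, 3.03]. Speed limits (rad/s): [2.39, 2.39, 3.01, 3.14, 3.14, 3.14].

INTERFACE

Orientations are given as [roll, pitch, yaw] about the fixed x, y, z axes, in that order (R = Rz(yaw) Ry(pitch) Rx(roll)).
In Python, from station import arm gives the robot as it stands.
- The arm moves only by the tool servo_tool, never from a script. Its argument "deltas" is a list of rows, each a list of 7 numbers: the closure, from -1 (fully open) to 1 (shut), then the shift along the tool's x, y, z in mm, then the turn, a rotation vector about the tool's x, y, z in degrees. In form: [[gripper, x, y, z, ax, ay, az], ...]. A call has 1 to 20 rows; each row shifts and turns the commanded pose from where the row before left it, along the tool's axes as they then stand; what a row does not reach is not made up. A row lasts 1/12 s, in which the tool goes at most 41.7 mm and 7.16 degrees, less where a joint would pass 70% of its speed; a pose out of reach is approached as far as the arm can. A call is refused whole if a number of a shift passes 41.7 or a number of a turn 7.16, either way. A call with a gripper value outside its range is refused whole. The fingers move at their own pace and stop on an object; "squeeze" is the grip in N (left out, the last holds). Time passes only in rows, so rows that do not move let the fingers close. It gives the time, the measured TCP pose, the force, the opening and the grip force at its end, in the units of the state.
- arm.get_state(): the state, without advancing time (a new reading comes with each control period).
- arm.grab_frame(name): name is "side" or "top" or "wrist"; returns a dict with "color" (400x640x3 uint8, red, green, blue), "K" (3x3 intrinsics, pixels), "position" and "orientation" of the camera in the world. Camera axes: x right, y down, z forward; pixel columns grow to the right and rows downward; lengths in m; the calibration is good to about 2 mm. A picture is of the moment at which its call begins. There is no depth.
- arm.job_done(): hands the job in; it is judged then, once.
Trained networks look in a picture, given as the dict that the camera call returned (one of the last four; its "shot" number tells which), for a name from the list of things; names that differ only in an ending like _2 or _b are one class to them, and where a whole thing is asked for, a point or a joint stands for the part that bears it (a point fixed in the world has none). Each returns a list of dicts, best first, with "conf" (0 to 1); they miss things now and then, are a little off and sometimes report something else, mostly with a low value. They report only what shows in the picture. A call takes as long as a camera call.
- arm.recognise(query, picture): "at" ([x, y, z] in m, in the coordinates of the camera as it stood for that picture, good to about 4 mm: the middle of the surface that is visible of it).
The state is a dict: "t": time; "q": joint angles; "qd": joint speeds; "joint_efforts": joint torques, N m; "eef_pos": TCP position; "ee_rot": TCP orientation; "force": force on the tool from outside, world axes, zero at the start; "moment": the same for the moment, N m; "width": finger opening in m; "gripper_force": force on a finger pad.
Only numpy, scipy, OpenCV 4.12 (cv2) and the standard library are available. Lean on these libraries where they do the work, as an engineer would, in place of code of your own. Each camera call takes 0.05 s, during which the arm holds its last target. There are 200 camera calls.

TASK

Check the two grey spacer sleeves on the stepped gauge pin, one after the other: slide a sleeve down over the pin, without forcing it, until it stops, then take it off and stand it upright in its container before you try the other. A sleeve that stops on the step halfway down the pin is good and goes in the shallow metal tray; one that passes the step and goes right down to the gauge's foot is too loose and goes in the deep black bin. Set the sleeves down rather than dropping them, and leave everything else on the bench where it is.

Things in the scene. Friction and masses are not known exactly. Their poses are not given: they have to be found in the camera images.
- sleeve_1: one of two grey plastic spacer sleeves, plain tubes standing upright on the bench: outside diameter 40 mm, length 44 mm, bore 18.5 or 24.5 mm (which one has which is found on the gauge), about 40 g. Origin on the axis at mid-length, so 22 mm above its lower end; z along the axis (either end may be up)
- sleeve_2: one of two grey plastic spacer sleeves, plain tubes standing upright on the bench: outside diameter 40 mm, length 44 mm, bore 18.5 or 24.5 mm (which one has which is found on the gauge), about 40 g. Origin on the axis at mid-length, so 22 mm above its lower end; z along the axis (either end may be up)
- gauge: fixed go/no-go plug gauge: upright stepped steel pin on a screwed-down square foot (90 x 90 x 12 mm) with a round boss, 54 mm diameter, its top 20 mm up. Origin on the pin's axis at the foot's underside (bench level), z up. Thick land of the pin 21.5 mm diameter, 20 to 42 mm up; thin land 16 mm diameter, 42 to 64 mm up; nose tapering to 8 mm diameter at 72 mm up
- gauge_step (a point): the step on the pin's axis, 42 mm above the bench, outer edge bevelled about 1 mm. The 18.5 mm bore passes the thin land only: that sleeve stops with its lower end here, its middle 22 mm above this point
- gauge_foot (a point): the boss's top face on the pin's axis, 20 mm above the bench. The 24.5 mm bore also passes the thick land, with 1.5 mm play all round (centre it, or it catches on the step's edge): that sleeve stops with its lower end here, its middle 22 mm above this point
- tray: fixed shallow pressed-aluminium tray for good sleeves, 140 x 130 mm outside, 22 mm high, walls and floor 3 mm, open at the top. Origin at the centre of its underside, x along its 140 mm side, z up
- bin: fixed deep black plastic stacking bin for rejected sleeves, 140 x 130 mm outside, 50 mm high but cut down to 24 mm at its front (-x) end, walls and floor 4 mm, open at the top. Origin at the centre of its underside, x along its 140 mm side, z up
- cell: bystander, loose: a standing white battery cell, 25 mm diameter, 49 mm high; origin at the centre of its underside
- screwdriver: bystander, loose: screwdriver with a black handle lying along its x, 190 mm long, handle 26 mm thick; origin under its middle
- wrench: bystander, loose: flat steel wrench lying along its x, 150 mm long, 8 mm thick; origin under its middle
- tape: bystander, loose: roll of red tape lying flat, 66 mm diameter, 19 mm high; origin at the centre of its underside
- pack_1: bystander, loose: battery pack of five cells bound with red tape, 70 x 44 x 44 mm; origin at the centre of its underside
- pack_2: bystander, loose: a second such battery pack
- clamp: bystander, loose: black spring clamp lying flat, about 140 x 75 x 22 mm; origin under its pivot

How it is judged:
On the way, in this order (a step that is already met when the one before it is completed fails the run):
1. one sleeve is on the gauge pin as far as it goes: the good one down on the step, or the loose one down on the foot (((horizontal distance between sleeve_1 and gauge below 0.004 m and z of sleeve_1 in the frame of gauge between 0.06 and 0.068 m and angle between the z axis of sleeve_1 and the z axis of gauge, either way round below 0.15 rad) or (horizontal distance between sleeve_2 and gauge below 0.004 m and z of sleeve_2 in the frame of gauge between 0.038 and 0.046 m and angle between the z axis of sleeve_2 and the z axis of gauge, either way round below 0.15 rad))), for 0.15 s.
2. that sleeve stands released in its container (good: tray, loose: bin) (((x of sleeve_1 in the frame of tray between -0.05 and 0.05 m and y of sleeve_1 in the frame of tray between -0.045 and 0.045 m and z of sleeve_1 in the frame of tray between 0.021 and 0.029 m and angle between the z axis of sleeve_1 and the z axis of tray, either way round below 0.12 rad and contact force between the fingers and sleeve_1 below 0.1 N and linear speed of sleeve_1 below 0.03 m/s) or (x of sleeve_2 in the frame of bin between -0.05 and 0.05 m and y of sleeve_2 in the frame of bin between -0.045 and 0.045 m and z of sleeve_2 in the frame of bin between 0.022 and 0.03 m and angle between the z axis of sleeve_2 and the z axis of bin, either way round below 0.12 rad and contact force between the fingers and sleeve_2 below 0.1 N and linear speed of sleeve_2 below 0.03 m/s))), for 0.1 s.
3. with the first one put away, the other sleeve is on the gauge pin as far as it goes ((((x of sleeve_1 in the frame of tray between -0.05 and 0.05 m and y of sleeve_1 in the frame of tray between -0.045 and 0.045 m and z of sleeve_1 in the frame of tray between 0.021 and 0.029 m and angle between the z axis of sleeve_1 and the z axis of tray, either way round below 0.12 rad and contact force between the fingers and sleeve_1 below 0.1 N and linear speed of sleeve_1 below 0.03 m/s) and (horizontal distance between sleeve_2 and gauge below 0.004 m and z of sleeve_2 in the frame of gauge between 0.038 and 0.046 m and angle between the z axis of sleeve_2 and the z axis of gauge, either way round below 0.15 rad)) or ((x of sleeve_2 in the frame of bin between -0.05 and 0.05 m and y of sleeve_2 in the frame of bin between -0.045 and 0.045 m and z of sleeve_2 in the frame of bin between 0.022 and 0.03 m and angle between the z axis of sleeve_2 and the z axis of bin, either way round below 0.12 rad and contact force between the fingers and sleeve_2 below 0.1 N and linear speed of sleeve_2 below 0.03 m/s) and (horizontal distance between sleeve_1 and gauge below 0.004 m and z of sleeve_1 in the frame of gauge between 0.06 and 0.068 m and angle between the z axis of sleeve_1 and the z axis of gauge, either way round below 0.15 rad)))), for 0.15 s.
At the end, for the whole second after the job is handed in: the good sleeve (stops on the step) stands on the floor of the shallow tray and the loose one (goes down to the foot) on the floor of the deep bin, both upright within 0.12 rad, released and at rest (x of sleeve_1 in the frame of tray between -0.05 and 0.05 m and y of sleeve_1 in the frame of tray between -0.045 and 0.045 m and z of sleeve_1 in the frame of tray between 0.021 and 0.029 m and angle between the z axis of sleeve_1 and the z axis of tray, either way round below 0.12 rad and contact force between the fingers and sleeve_1 below 0.1 N and linear speed of each of sleeve_1, sleeve_2 below 0.03 m/s and x of sleeve_2 in the frame of bin between -0.05 and 0.05 m and y of sleeve_2 in the frame of bin between -0.045 and 0.045 m and z of sleeve_2 in the frame of bin between 0.022 and 0.03 m and angle between the z axis of sleeve_2 and the z axis of bin, either way round below 0.12 rad and contact force between the fingers and sleeve_2 below 0.1 N); the robot touches nothing.
It fails at once if a bystander was shifted by more than 30 mm (distance of any of cell, screwdriver, wrench, tape, pack_1, pack_2, clamp from where it was at the start of the episode above 0.03 m).
It fails at once if a sleeve was forced on the gauge with more than 40 N (contact force between any of sleeve_1, sleeve_2 and gauge above 40 N).
It fails at once if a sleeve was dropped or thrown (let go and falling faster than 0.8 m/s, away from the gauge) ((linear speed of sleeve_1 above 0.8 m/s and contact force between the fingers and sleeve_1 below 0.05 N and horizontal distance between sleeve_1 and gauge above 0.05 m) or (linear speed of sleeve_2 above 0.8 m/s and contact force between the fingers and sleeve_2 below 0.05 N and horizontal distance between sleeve_2 and gauge above 0.05 m)).
It also fails if it takes over 72 s, if anything falls off the work surface, if the arm or the gripper's body presses on something with over 40 N, if the wrist force passes 120 N, or if a joint passes its speed limit or range.

## Working session

There is one attempt and no reset: what is moved stays moved. The work goes in short steps, Python scripts to look and compute and a tool call to move; the robot and the scene stay as the last step left them, time stands still between calls to the robot, and variables do not carry over. Pictures are saved under pics/ and viewed, at most 10 in all, crops included, and the job is handed in when it is done.

Besides the shell and the picture viewer there is one more tool, called by a JSON object that holds its "method" and its "body". servo_tool: Moves the arm, as the interface text tells. Its arguments: {"type":"object","properties":{"deltas":{"type":"array","items":{"type":"array","items":{"type":"number"}}},"squeeze":{"type":"number"}},"required":["deltas"]}

```bash
mkdir -p pics; cat > h.py <<'E'
import numpy as np,cv2
from scipy.spatial.transform import Rotation as R
from station import arm
def cam(f):
    o=np.array(f["orientation"],float)
    M=o if o.shape==(3,3) else R.from_euler('xyz',o).as_matrix()
    return M,np.array(f["position"],float)
def shot(n,save=None):
    f=arm.grab_frame(n)
    if save: cv2.imwrite('pics/'+save,f["color"][:,:,::-1])
    return f
def find(f,q,k=3):
    M,p=cam(f); out=[]
    for d in arm.recognise(q,f)[:k]:
        a=np.array(d["at"]); w=M@a+p; px=f["K"]@a; px=px[:2]/px[2]
        out.append((round(d["conf"],2),w.round(4),px.round(0)))
    return out
def onplane(f,u,v,z):
    M,p=cam(f); r=M@np.linalg.solve(f["K"],[u,v,1.]); return p+r*(z-p[2])/r[2]
def proj(f,w):
    M,p=cam(f); c=f["K"]@(M.T@(np.array(w)-p)); return c[:2]/c[2]
E
python3 - <<'E'
from h import *
s=arm.get_state(); print(s["eef_pos"],s["ee_rot"],s["width"],s["t"])
f=shot("top","top.png"); print(cam(f),f["K"])
for q in ["sleeve_1","gauge","tray","bin","cell","screwdriver","wrench","tape","pack_1","clamp"]:
    print(q,*find(f,q))
g=shot("side","side.png")
for q in ["sleeve_1","gauge","tray","bin"]: print(q,*find(g,q))
print(arm.get_state()["t"])
E
```

```text
[ 0.21010532 -0.64095071  0.22562337] [ 3.13994117e+00 -1.31155922e-04 -2.82491412e+00] 0.08767066583260003 0.0
(array([[ 0.02509038, -0.992753  ,  0.1175243 ],
       [-0.99963525, -0.02374011,  0.0128753 ],
       [-0.00999195, -0.11780448, -0.99298654]]), array([ 4.30772657e-01, -6.88447987e-04,  1.18105988e+00])) [[404.26134601   0.         316.68929846]
 [  0.         404.26134601 198.43249575]
 [  0.           0.           1.        ]]
sleeve_1 (0.63, array([ 0.4417, -0.0765,  0.0436]), array([348., 243.]))
gauge (0.74, array([ 0.6479, -0.0223,  0.0119]), array([330., 172.]))
tray (0.81, array([0.5225, 0.3314, 0.0075]), array([208., 212.]))
bin (0.72, array([ 0.509 , -0.2917,  0.0055]), array([422., 222.])) (0.34, array([0.3436, 0.2138, 0.0209]), array([244., 275.]))
cell (0.61, array([0.5817, 0.1545, 0.0501]), array([267., 191.]))
screwdriver (0.76, array([ 0.5947, -0.1632,  0.0211]), array([378., 191.])) (0.73, array([0.7538, 0.1863, 0.0418]), array([259., 133.])) (0.64, array([ 0.648 , -0.0225,  0.0144]), array([330., 172.]))
wrench (0.71, array([ 0.3531, -0.2368,  0.0052]), array([403., 276.]))
tape (0.55, array([0.3471, 0.2166, 0.0216]), array([243., 274.]))
pack_1 (0.9, array([0.7513, 0.1858, 0.0424]), array([259., 133.])) (0.67, array([0.7088, 0.2956, 0.0368]), array([221., 147.]))
clamp (0.57, array([ 0.7301, -0.2502,  0.0187]), array([408., 146.]))
sleeve_1 (0.94, array([0.449 , 0.0668, 0.0338]), array([347., 238.])) (0.46, array([ 0.59  , -0.1594,  0.0191]), array([339., 172.]))
gauge (0.89, array([ 0.6452, -0.0127,  0.013 ]), array([288., 195.])) (0.28, array([ 0.587 , -0.1588,  0.0197]), array([340., 172.])) (0.15, array([ 0.5065, -0.3011,  0.0273]), array([392., 156.]))
tray (0.81, array([0.5234, 0.3378, 0.0056]), array([224., 329.]))
bin (0.94, array([ 0.5052, -0.3037,  0.0254]), array([393., 156.]))
0.8
```

View pics/top.png

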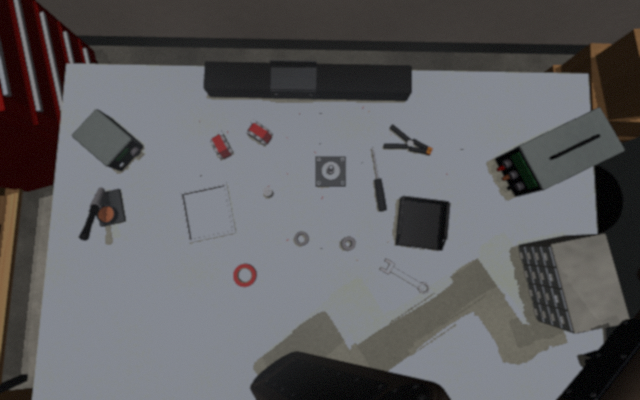

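View pics/side.png

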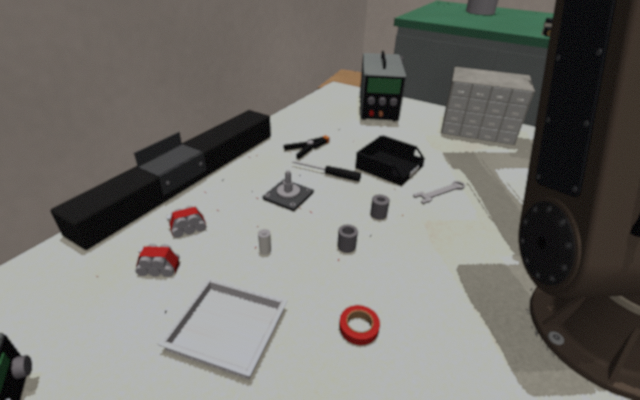

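The top view shows the sleeves at about (301,239) and (347,243), the pin at (330,171), the tray at (208,213) and the bin at (422,222). This agrees with the network reports. I'll square the tool to the world axes first.

{"method": "servo_tool", "body": {"deltas": [[-1, 0, 0, 0, 0, 0, 6.05], [-1, 0, 0, 0, 0, 0, 6.05], [-1, 0, 0, 0, 0, 0, 6.05], [-1, -22, 36, 0, 0, 0, 0], [-1, -22, 36, 0, 0, 0, 0], [-1, -22, 36, 0, 0, 0, 0], [-1, -22, 36, 0, 0, 0, 0], [-1, -22, 36, 0, 0, 0, 0], [-1, -22, 36, 0, 0, 0, 0], [-1, -22, 36, 0, 0, 0, 0], [-1, -22, 36, 0, 0, 0, 0], [-1, -22, 36, 0, 0, 0, 0], [-1, -22, 36, 0, 0, 0, 0], [-1, -22, 36, 0, 0, 0, 0], [-1, -22, 36, 0, 0, 0, 0], [-1, -22, 36, 0, 0, 0, 0], [-1, -22, 36, 0, 0, 0, 0], [-1, 0, 36, 0, 0, 0, 0], [-1, 0, 36, 0, 0, 0, 0], [-1, 0, 0, 0, 0, 0, 0]]}}

```text
t: 2.47
eef_pos: [0.5149, -0.0669, 0.2267]
ee_rot: [3.141, 0.001, -3.138]
force: [-1.1, -0.3, -0.8]
width: 0.0877
gripper_force: 0.0
```

```bash
python3 - <<'E'
from h import *
s=arm.get_state(); print(s["eef_pos"],s["ee_rot"],s["q"],s["t"])
f=shot("wrist","w1.png"); M,p=cam(f); print(p-s["eef_pos"],M.round(3),f["K"][0])
T=R.from_euler('xyz',s["ee_rot"]).as_matrix();print("cam in tool",T.T@(p-s["eef_pos"]))
for q in ["sleeve_1","gauge"]: print(q,*find(f,q))
E
```

```text
[ 0.51489258 -0.06693533  0.22668197] [ 3.14067029e+00  7.16862163e-04 -3.13768164e+00] [ 2.48520771e-01  1.00856081e-01 -3.27294790e-01 -7.93204843e-04
 -1.14172668e+00 -1.81507610e+00] 2.4667
[-0.06837583 -0.00124805  0.15808294] [[-0.005  0.967  0.254]
 [ 1.     0.004  0.003]
 [ 0.002  0.254 -0.967]] [317.47565232   0.         316.79434281]
cam in tool [ 0.06826685 -0.00083477 -0.15813276]
sleeve_1 (0.89, array([0.4534, 0.0493, 0.0447]), array([429., 118.])) (0.73, array([ 0.437 , -0.0749,  0.042 ]), array([310., 101.]))
gauge (0.83, array([ 0.6569, -0.0281,  0.0134]), array([346., 278.]))
```

View pics/w1.png

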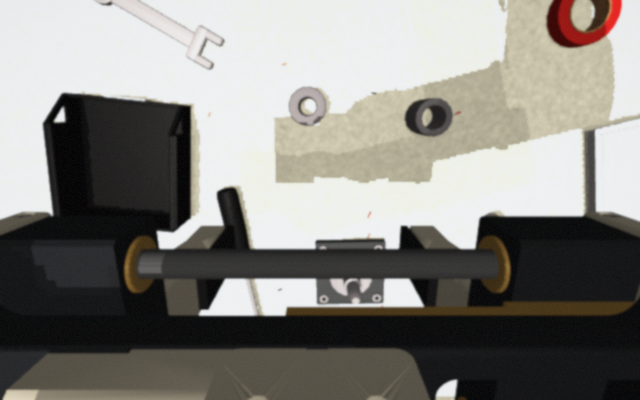

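The wrist view shows the sleeves at (308,105) and (430,117), with the gauge partly hidden behind the gripper bar at (350,285). I'll move so that the gauge is seen from almost straight above.

{"method": "servo_tool", "body": {"deltas": [[-1, -27, 5.5, 12, 0, 0, 0], [-1, -27, 5.5, 12, 0, 0, 0], [-1, -27, 5.5, 12, 0, 0, 0], [-1, -27, 5.5, 12, 0, 0, 0], [-1, -27, 5.5, 12, 0, 0, 0], [-1, -27, 5.5, 12, 0, 0, 0], [-1, -27, 5.5, 12, 0, 0, 0], [-1, -27, 5.5, 12, 0, 0, 0], [-1, 0, 0, 0, 0, 0, 0], [-1, 0, 0, 0, 0, 0, 0], [-1, 0, 0, 0, 0, 0, 0]]}}

```text
t: 3.53
eef_pos: [0.73, -0.0293, 0.13]
ee_rot: [-3.141, -0.001, 3.14]
force: [0.5, -0.3, 0.5]
width: 0.0877
gripper_force: 0.0
```

```bash
python3 - <<'E'
from h import *
s=arm.get_state(); print(s["eef_pos"],s["ee_rot"],s["t"])
f=shot("wrist"); 
import pickle; pickle.dump((f,s),open('g.pkl','wb'))
for q in ["gauge","sleeve_1"]: print(q,*find(f,q))
c=find(f,"gauge")[0][2]; u,v=int(c[0]),int(c[1]); u0,v0=max(u-75,0),max(v-75,0)
cr=f["color"][v0:v0+150,u0:u0+150,::-1]; print(u0,v0)
cv2.imwrite('pics/g1.png',cv2.resize(cr,None,fx=4,fy=4,interpolation=cv2.INTER_CUBIC))
E
```

```text
[ 0.7300403  -0.02934153  0.13001624] [-3.14118792e+00 -1.14215967e-03  3.13989925e+00] 3.5333
gauge (0.65, array([ 0.6517, -0.0235,  0.0117]), array([324.,  98.]))
sleeve_1
249 23
```

View pics/g1.png

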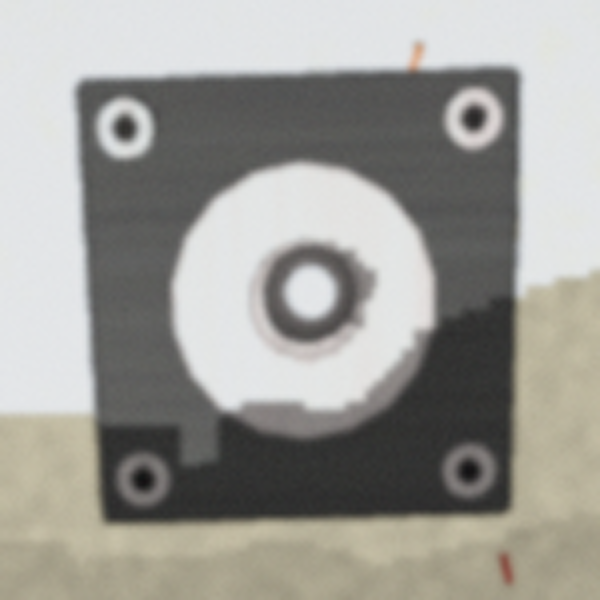

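The crop shows the foot with its screws at crop (125,127), (474,118), (469,470) and (143,478). The boss is centred at (303.5,300) and the nose tip at (310,293). I'll compare these three as estimates of the pin axis.

```bash
python3 - <<'E'
from h import *
import pickle
f,s=pickle.load(open('g.pkl','rb'))
for n,x,y,z in [("tip",310,293,.072),("taper",310,292,.064),("boss",303.5,300,.02),("screws",302.75,298.25,.013)]:
    print(n,onplane(f,249+(x+.5)/4-.5,23+(y+.5)/4-.5,z)[:2].round(5))
g=f["color"][23:173,249:399]; gr=cv2.cvtColor(cv2.resize(g,None,fx=4,fy=4,interpolation=cv2.INTER_CUBIC),cv2.COLOR_RGB2GRAY)
m=(gr[230:360,250:370]>165).astype(np.uint8); n,l,st,c=cv2.connectedComponentsWithStats(m)
print([(st[i,4],c[i]+[250,230]) for i in range(1,n) if 800<st[i,4]<5000])
E
```

```text
tip [ 0.65239 -0.02387]
taper [ 0.65187 -0.02364]
boss [ 0.65144 -0.0237 ]
screws [ 0.65082 -0.02369]
[(np.int32(2129), array([310.19774542, 291.61108502]))]
```

{"method": "servo_tool", "body": {"deltas": [[-1, 26.4, -6.5, 0, 0, 0, 0], [-1, 26.4, -6.5, 0, 0, 0, 0], [-1, 26.4, -6.5, 0, 0, 0, 0], [-1, 26.4, -6.5, 0, 0, 0, 0], [-1, 26.4, -6.5, 0, 0, 0, 0], [-1, 26.4, -6.5, 0, 0, 0, 0], [-1, 26.4, -6.5, 0, 0, 0, 0], [-1, 26.4, -6.5, 0, 0, 0, 0], [-1, 0, 0, 0, 0, 0, 0], [-1, 0, 0, 0, 0, 0, 0], [-1, 0, 0, 0, 0, 0, 0]]}}

```text
t: 4.65
eef_pos: [0.5199, -0.0796, 0.1318]
ee_rot: [3.141, 0.003, -3.141]
force: [-0.0, 0.2, 0.5]
width: 0.0876
gripper_force: 0.0
```

```bash
cat >> h.py <<'E'
def look(name,z=.044,zoom=None):
    s=arm.get_state(); f=shot("wrist"); r=find(f,"sleeve_1"); print("tcp",s["eef_pos"].round(4),s["ee_rot"],s["t"]);print(*r)
    u,v=[int(a) for a in r[0][2]]; u0,v0=max(u-50,0),max(v-50,0); S=5
    cr=cv2.resize(f["color"][v0:v0+100,u0:u0+100],None,fx=S,fy=S,interpolation=cv2.INTER_CUBIC)
    cv2.imwrite('pics/'+name,cr[:,:,::-1]); g=cv2.GaussianBlur(cv2.cvtColor(cr,cv2.COLOR_RGB2GRAY),(0,0),3)
    M,p=cam(f); H=p[2]-z; px=f["K"][0,0]*S/1000/(H)*1.0
    for lo,hi in [(7,15),(17,23)]:
        c=cv2.HoughCircles(g,cv2.HOUGH_GRADIENT_ALT,1.5,20,param1=100,param2=.6,minRadius=int(lo*px),maxRadius=int(hi*px))
        if c is not None:
            for x,y,rr in c[0][:3]:
                print("circ",x.round(1),y.round(1),"r mm",(rr/px).round(2),onplane(f,u0+(x+.5)/S-.5,v0+(y+.5)/S-.5,z)[:2].round(4))
    import pickle; pickle.dump((f,s,u0,v0,S),open('s.pkl','wb'))
E
python3 -c "
from h import *
look('sA.png')"
```

```text
tcp [ 0.5199 -0.0796  0.1318] [ 3.14123247e+00  2.70888771e-03 -3.14134607e+00] 4.65
(0.8, array([0.454 , 0.0491, 0.0393]), array([486., 114.])) (0.6, array([ 0.4375, -0.0754,  0.0415]), array([323.,  91.]))
```

View pics/sA.png

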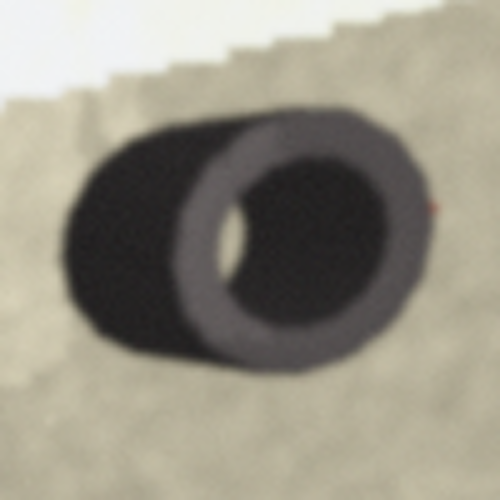

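The crop shows the sleeve at y≈+0.05. Its top face is centred at crop (304,240) and the bore ratio is about 0.66, so it is probably the loose one. I'll measure the other sleeve from the same frame.

```bash
python3 - <<'E'
from h import *
import pickle
f,s,u0,v0,S=pickle.load(open('s.pkl','rb'))
print("B",onplane(f,u0+304.5/5-.5,v0+240.5/5-.5,.044)[:2].round(4))
u0,v0=273,41
cr=cv2.resize(f["color"][v0:v0+100,u0:u0+100],None,fx=5,fy=5,interpolation=cv2.INTER_CUBIC)
cv2.imwrite('pics/sA2.png',cr[:,:,::-1])
g=cv2.cvtColor(cr,cv2.COLOR_RGB2GRAY)
# bore centre as dark blob
for t in (60,80,100,120,140):
    n,l,st,c=cv2.connectedComponentsWithStats((g<t).astype(np.uint8))
    print(t,[(int(st[i,4]),st[i,:4].tolist(),c[i].round(1).tolist()) for i in range(1,n) if st[i,4]>1500])
x,y=proj(f,[.44,-.0755,.044]);print("px",x,y)
E
```

```text
B [0.4524 0.0544]
60 []
80 [(1564, [178, 220, 118, 57], [237.5, 238.7])]
100 [(2475, [174, 218, 125, 84], [238.3, 244.1])]
120 [(3535, [172, 216, 130, 108], [237.7, 250.2])]
140 [(4882, [169, 213, 134, 127], [235.6, 256.6])]
px 323.2855130687197 94.18358942563866
```

View pics/sA2.png

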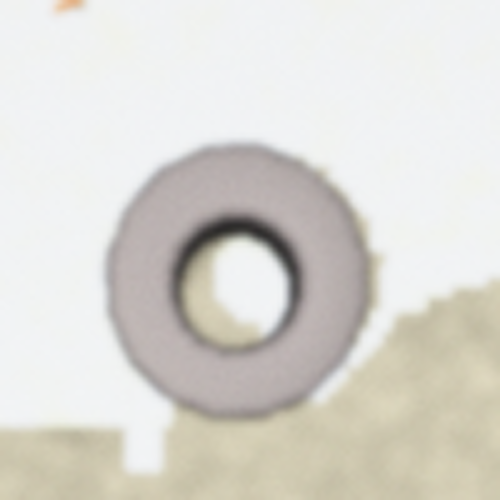

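Sleeve A's top face is centred at crop (238,281), with a bore ratio of about 0.5, so it is probably the good one. That puts it at (0.442,-0.078). I'll descend around it.

{"method": "servo_tool", "body": {"deltas": [[-1, 26, 0.5, 0, 0, 0, 0], [-1, 26, 0.5, 8, 0, 0, 0], [-1, 26, 0.5, 20, 0, 0, 0], [-1, 0, 0, 25, 0, 0, 0], [-1, 0, 0, 25, 0, 0, 0], [-1, 0, 0, 22, 0, 0, 0], [-1, 0, 0, 18, 0, 0, 0], [-1, 0, 0, 0, 0, 0, 0], [-1, 0, 0, 0, 0, 0, 0], [-1, 0, 0, 0, 0, 0, 0]]}}

```text
t: 5.58
eef_pos: [0.4421, -0.078, 0.0132]
ee_rot: [-3.141, 0.0, -3.141]
force: [0.9, -0.1, -0.3]
width: 0.0875
gripper_force: 0.0
```

{"method": "servo_tool", "body": {"squeeze": 15, "deltas": [[1, 0, 0, 0, 0, 0, 0], [1, 0, 0, 0, 0, 0, 0], [1, 0, 0, 0, 0, 0, 0], [1, 0, 0, 0, 0, 0, 0], [1, 0, 0, 0, 0, 0, 0], [1, 0, 0, 0, 0, 0, 0], [1, 0, 0, 0, 0, 0, 0]]}}

```text
t: 6.17
eef_pos: [0.4413, -0.0781, 0.0127]
ee_rot: [3.142, 0.0, 3.142]
force: [0.0, -0.4, 0.6]
width: 0.0466
gripper_force: 0.0
```

{"method": "servo_tool", "body": {"deltas": [[1, 0, 0, 0, 0, 0, 0], [1, 0, 0, 0, 0, 0, 0], [1, 0, 0, 0, 0, 0, 0], [1, 0, 0, 0, 0, 0, 0]]}}

```text
t: 6.5
eef_pos: [0.4412, -0.0782, 0.0126]
ee_rot: [-3.142, 0.0, -3.142]
force: [-0.1, 0.7, 1.9]
width: 0.0402
gripper_force: 15.0
```

{"method": "servo_tool", "body": {"deltas": [[-0.6, 0, 0, 0, 0, 0, 0], [-0.6, 0, 0, 0, 0, 0, 0], [-0.6, 0, 0, 0, 0, 0, 0], [-0.6, 0, 0, 0, 0, 0, 0], [-0.6, 0, 0, -15, 0, 0, 0], [-0.6, 0, 0, -25, 0, 0, 0], [-0.6, 0, 0, -25, 0, 0, 0], [-0.6, -20, 0, -25, 0, 0, 0], [-0.6, -29, 0, -27, 0, 0, 0], [-0.6, -29, 0, 0, 0, 0, 0], [-0.6, 0, 0, 0, 0, 0, 0], [-0.6, 0, 0, 0, 0, 0, 0], [-0.6, 0, 0, 0, 0, 0, 0]]}}

```text
t: 7.58
eef_pos: [0.5184, -0.0782, 0.1289]
ee_rot: [3.142, -0.002, 3.141]
force: [-0.5, 0.5, 0.0]
width: 0.07
gripper_force: 0.0
```

```bash
python3 - <<'E'
from h import *
s=arm.get_state(); print(s["eef_pos"].round(4),s["ee_rot"],s["t"])
f=shot("wrist"); u0,v0=273,41
cr=cv2.resize(f["color"][v0:v0+100,u0:u0+100],None,fx=5,fy=5,interpolation=cv2.INTER_CUBIC)
cv2.imwrite('pics/sA3.png',cr[:,:,::-1])
import pickle; pickle.dump((f,s,u0,v0,5),open('s2.pkl','wb'))
E
```

```text
[ 0.5184 -0.0782  0.1289] [ 3.14157342e+00 -1.58976951e-03  3.14109373e+00] 7.5833
```

View pics/sA3.png

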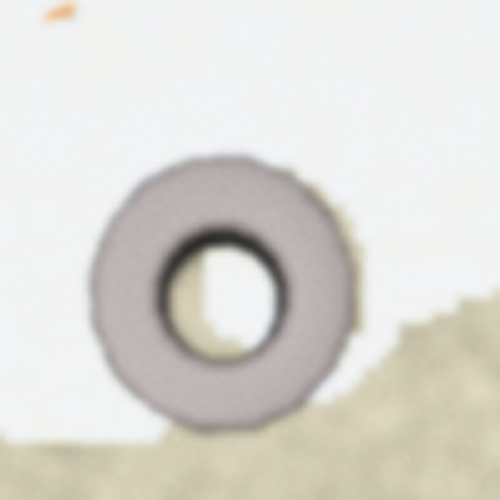

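Sleeve A is now centred at crop (223,294), where the fingers left it.

```bash
python3 - <<'E'
from h import *
import pickle
for n,x,y in [('s.pkl',238,281),('s2.pkl',223,294)]:
    f,s,*_=pickle.load(open(n,'rb')); print(n,onplane(f,273+(x+.5)/5-.5,41+(y+.5)/5-.5,.044)[:2].round(4))
f,s=pickle.load(open('g.pkl','rb'))
for x,y,z in [(310.2,291.6,.072),(303.5,300,.02)]: print(onplane(f,249+(x+.5)/4-.5,23+(y+.5)/4-.5,z)[:2].round(4))
E
```

```text
s.pkl [ 0.4419 -0.0778]
s2.pkl [ 0.4419 -0.0786]
[ 0.6522 -0.0238]
[ 0.6514 -0.0237]
```

{"method": "servo_tool", "body": {"deltas": [[-0.6, 25.5, 0, 0, 0, 0, 0], [-0.6, 25.5, 0, 8, 0, 0, 0], [-0.6, 25.5, 0, 20, 0, 0, 0], [-0.6, 0, 0, 25, 0, 0, 0], [-0.6, 0, 0, 25, 0, 0, 0], [-0.6, 0, 0, 22, 0, 0, 0], [-0.6, 0, 0, 16, 0, 0, 0], [-0.6, 0, 0, 0, 0, 0, 0], [-0.6, 0, 0, 0, 0, 0, 0], [-0.6, 0, 0, 0, 0, 0, 0], [1, 0, 0, 0, 0, 0, 0], [1, 0, 0, 0, 0, 0, 0], [1, 0, 0, 0, 0, 0, 0], [1, 0, 0, 0, 0, 0, 0], [1, 0, 0, 0, 0, 0, 0], [1, 0, 0, 0, 0, 0, 0], [1, 0, 0, 0, 0, 0, 0], [1, 0, 0, 0, 0, 0, 0]]}}

```text
t: 9.13
eef_pos: [0.4429, -0.0781, 0.0138]
ee_rot: [-3.142, 0.0, -3.141]
force: [-1.2, 0.2, 4.8]
width: 0.0397
gripper_force: 15.0
```

{"method": "servo_tool", "body": {"deltas": [[1, 0, 0, -20, 0, 0, 0], [1, 0, 0, -25, 0, 0, 0], [1, 0, 0, -25, 0, 0, 0], [1, -10, 3, -20, 0, 0, 0], [1, -25, 6.5, -10, 0, 0, 0], [1, -25, 6.5, 0, 0, 0, 0], [1, -25, 6.5, 0, 0, 0, 0], [1, -25, 6.5, 0, 0, 0, 0], [1, -25, 6.5, 0, 0, 0, 0], [1, -25, 6.5, 0, 0, 0, 0], [1, -25, 6.5, 0, 0, 0, 0], [1, -15, 4, 0, 0, 0, 0], [1, -10, 2, 0, 0, 0, 0], [1, 0, 0, 0, 0, 0, 0], [1, 0, 0, 0, 0, 0, 0], [1, 0, 0, 0, 0, 0, 0]]}}

```text
t: 10.47
eef_pos: [0.6516, -0.0239, 0.1133]
ee_rot: [3.142, -0.001, 3.141]
force: [0.2, -0.4, -0.2]
width: 0.0402
gripper_force: 15.0
```

{"method": "servo_tool", "body": {"deltas": [[1, -1.1, 0.6, 0, 0, 0, 0], [1, 0, 0, 10, 0, 0, 0], [1, 0, 0, 10, 0, 0, 0], [1, 0, 0, 8, 0, 0, 0], [1, 0, 0, 4, 0, 0, 0], [1, 0, 0, 4, 0, 0, 0], [1, 0, 0, 2, 0, 0, 0], [1, 0, 0, 0, 0, 0, 0]]}}

```text
t: 11.13
eef_pos: [0.6536, -0.0231, 0.0749]
ee_rot: [-3.141, -0.001, 3.142]
force: [-0.6, -0.1, -0.7]
width: 0.0402
gripper_force: 15.0
```

{"method": "servo_tool", "body": {"deltas": [[1, 0.6, 0, 4, 0, 0, 0], [1, 0, 0, 4, 0, 0, 0], [1, 0, 0, 4, 0, 0, 0], [1, 0, 0, 3, 0, 0, 0], [1, 0, 0, 1, 0, 0, 0], [1, 0, 0, 0, 0, 0, 0]]}}

```text
t: 11.63
eef_pos: [0.653, -0.0231, 0.0591]
ee_rot: [-3.141, -0.001, 3.142]
force: [-0.6, -0.7, -0.4]
width: 0.0399
gripper_force: 15.0
```

{"method": "servo_tool", "body": {"deltas": [[1, 0, 0, 1, 0, 0, 0], [1, 0, 0, 1, 0, 0, 0], [1, 0, 0, 0.7, 0, 0, 0], [1, 0, 0, 0, 0, 0, 0]]}}

```text
t: 11.97
eef_pos: [0.6531, -0.023, 0.0567]
ee_rot: [3.142, -0.0, -3.142]
force: [-0.2, -0.9, -0.1]
width: 0.0399
gripper_force: 15.0
```

{"method": "servo_tool", "body": {"deltas": [[1, 0, 0, 0.7, 0, 0, 0], [1, 0, 0, 0.7, 0, 0, 0], [1, 0, 0, 0, 0, 0, 0], [1, 0, 0, 0, 0, 0, 0]]}}

```text
t: 12.3
eef_pos: [0.6534, -0.023, 0.0559]
ee_rot: [3.142, 0.001, -3.141]
force: [-1.5, 1.0, 2.8]
width: 0.04
gripper_force: 15.0
```

{"method": "servo_tool", "body": {"deltas": [[1, 0, 0, 0.8, 0, 0, 0], [1, 0, 0, 0.4, 0, 0, 0], [1, 0, 0, 0, 0, 0, 0], [1, 0, 0, 0, 0, 0, 0]]}}

```text
t: 12.63
eef_pos: [0.6537, -0.0231, 0.0557]
ee_rot: [-3.141, 0.001, -3.141]
force: [-3.6, 0.9, 10.9]
width: 0.04
gripper_force: 15.0
```

It stopped on the step at 11 N, so sleeve A is good and goes in the tray.

{"method": "servo_tool", "body": {"deltas": [[1, 0, 0, -10, 0, 0, 0], [1, 0, 0, -20, 0, 0, 0], [1, 0, 0, -25, 0, 0, 0], [1, 5, 10, -10, 0, 0, 0], [1, 12, 30, 0, 0, 0, 0], [1, 12, 35, 0, 0, 0, 0], [1, 12, 35, 0, 0, 0, 0], [1, 12, 35, 0, 0, 0, 0], [1, 12, 35, 0, 0, 0, 0], [1, 12, 35, 0, 0, 0, 0], [1, 12, 35, 0, 0, 0, 0], [1, 12, 35, 0, 0, 0, 0], [1, 12, 35, 0, 0, 0, 0], [1, 12, 35, 0, 0, 0, 0], [1, 10, 25, 10, 0, 0, 0], [1, 5, 12, 20, 0, 0, 0], [1, 0, 0, 25, 0, 0, 0], [1, 0, 0, 20, 0, 0, 0], [1, 0, 0, 0, 0, 0, 0], [1, 0, 0, 0, 0, 0, 0]]}}

```text
t: 14.3
eef_pos: [0.5126, 0.3685, 0.0435]
ee_rot: [-3.139, -0.002, -3.141]
force: [-0.0, 0.5, 0.6]
width: 0.0401
gripper_force: 15.0
```

```bash
python3 - <<'E'
from h import *
s=arm.get_state(); print(s["q"].round(2),s["t"])
f=shot("side","sd2.png"); M,p=cam(f)
for q in ["sleeve_1","tray"]: print(q,*find(f,q))
E
```

```text
[ 0.93  0.46 -0.3   0.   -0.82 -2.5 ] 14.3
sleeve_1
tray (0.92, array([0.4734, 0.3557, 0.0055]), array([241., 353.]))
```

View pics/sd2.png

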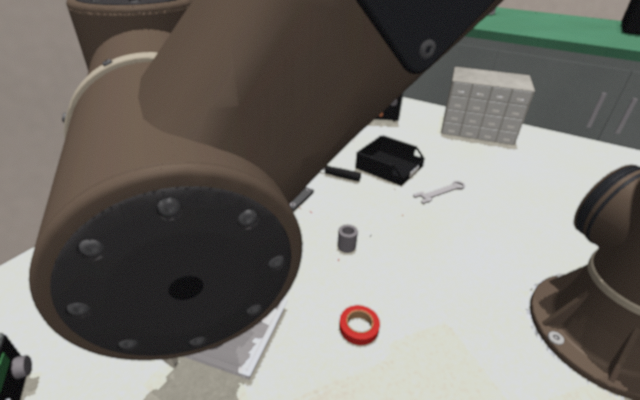

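The side view shows the arm covering the tray at about (240,350). I overshot in y, so I'll go back 35 mm and then lower.

{"method": "servo_tool", "body": {"deltas": [[1, -5, -17, 0, 0, 0, 0], [1, -5, -17, 0, 0, 0, 0], [1, 0, 0, 0, 0, 0, 0], [1, 0, 0, 12, 0, 0, 0], [1, 0, 0, 10, 0, 0, 0], [1, 0, 0, 2, 0, 0, 0], [1, 0, 0, 0, 0, 0, 0], [1, 0, 0, 0, 0, 0, 0]]}}

```text
t: 15.12
eef_pos: [0.5231, 0.3349, 0.0197]
ee_rot: [-3.141, -0.001, -3.141]
force: [-0.1, 0.1, 0.1]
width: 0.0401
gripper_force: 15.0
```

{"method": "servo_tool", "body": {"deltas": [[1, 0, 0, 1, 0, 0, 0], [1, 0, 0, 1, 0, 0, 0], [1, 0, 0, 0.7, 0, 0, 0], [1, 0, 0, 0, 0, 0, 0], [1, 0, 0, 0, 0, 0, 0]]}}

```text
t: 15.53
eef_pos: [0.5232, 0.3351, 0.0176]
ee_rot: [3.141, 0.0, -3.141]
force: [-0.2, -0.2, 0.0]
width: 0.0402
gripper_force: 15.0
```

{"method": "servo_tool", "body": {"deltas": [[1, 0, 0, 0.7, 0, 0, 0], [1, 0, 0, 0.7, 0, 0, 0], [1, 0, 0, 0, 0, 0, 0], [1, 0, 0, 0, 0, 0, 0]]}}

```text
t: 15.87
eef_pos: [0.5233, 0.3351, 0.0169]
ee_rot: [3.141, 0.0, -3.141]
force: [-2.3, -0.9, 5.4]
width: 0.0398
gripper_force: 15.0
```

Resting on the tray floor. I'll release, lift, and go to look at sleeve B.

{"method": "servo_tool", "body": {"deltas": [[-0.4, 0, 0, 0, 0, 0, 0], [-0.4, 0, 0, 0, 0, 0, 0], [-0.4, 0, 0, 0, 0, 0, 0], [-0.4, 0, 0, 0, 0, 0, 0], [-0.4, 0, 0, -15, 0, 0, 0], [-0.4, 0, 0, -25, 0, 0, 0], [-0.4, 0, 0, -30, 0, 0, 0], [-0.6, 0, -20, -30, 0, 0, 0], [-0.6, -1, -35, -13, 0, 0, 0], [-0.6, -1, -35, 0, 0, 0, 0], [-0.6, -1, -35, 0, 0, 0, 0], [-0.6, -1, -35, 0, 0, 0, 0], [-0.6, -1, -35, 0, 0, 0, 0], [-0.6, -1, -35, 0, 0, 0, 0], [-0.6, -1, -35, 0, 0, 0, 0], [-0.6, 0, -16, 0, 0, 0, 0], [-0.6, 0, 0, 0, 0, 0, 0], [-0.6, 0, 0, 0, 0, 0, 0], [-0.6, 0, 0, 0, 0, 0, 0]]}}

```text
t: 17.45
eef_pos: [0.5304, 0.0542, 0.1292]
ee_rot: [3.141, 0.0, 3.141]
force: [0.0, -0.8, 0.6]
width: 0.0698
gripper_force: 0.0
```

```bash
python3 - <<'E'
from h import *
s=arm.get_state(); print(s["eef_pos"].round(4),s["ee_rot"],s["t"])
f=shot("wrist"); x,y=proj(f,[.4524,.0544,.044]); u0,v0=int(x)-50,int(y)-50; print(u0,v0)
cr=cv2.resize(f["color"][v0:v0+100,u0:u0+100],None,fx=5,fy=5,interpolation=cv2.INTER_CUBIC)
t=shot("top"); x,y=proj(t,[.523,.335,.0]); x=int(x);y=int(y)
tr=cv2.resize(t["color"][y-50:y+50,x-30:x+30],None,fx=5,fy=5,interpolation=cv2.INTER_CUBIC)
cv2.imwrite('pics/sB.png',np.hstack([cr,tr])[:,:,::-1]); print("tray",find(t,"sleeve_1"))
import pickle; pickle.dump((f,s,u0,v0,5),open('s3.pkl','wb'))
E
```

```text
[0.5304 0.0542 0.1292] [3.14143277e+00 2.65439498e-04 3.14125735e+00] 17.45
267 46
tray []
```

View pics/sB.png

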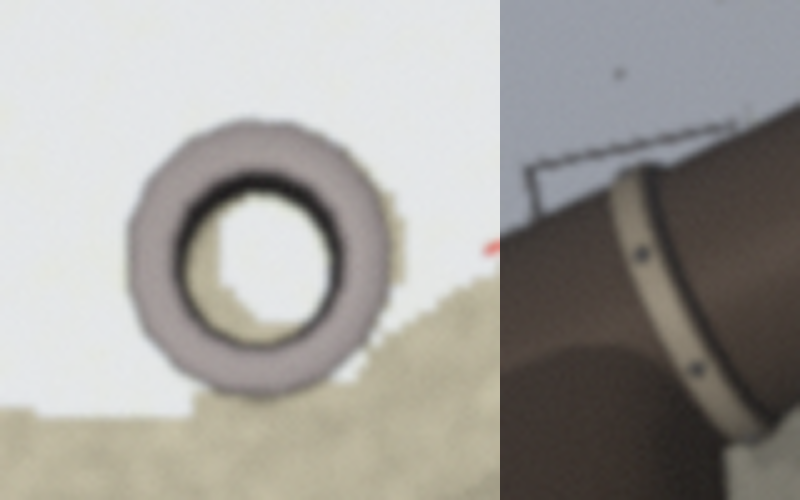

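Sleeve B (left half) is centred at crop (260,259) with a large bore. The arm hides the tray in the top view on the right.

```bash
python3 - <<'E'
from h import *
import pickle
f,s,u0,v0,_=pickle.load(open('s3.pkl','rb')); print(onplane(f,u0+260.5/5-.5,v0+259.5/5-.5,.044)[:2].round(4))
E
```

```text
[0.4527 0.0549]
```

{"method": "servo_tool", "body": {"deltas": [[-0.6, 26, 1, 0, 0, 0, 0], [-0.6, 26, 0, 8, 0, 0, 0], [-0.6, 25.7, 0, 20, 0, 0, 0], [-0.6, 0, 0, 25, 0, 0, 0], [-0.6, 0, 0, 25, 0, 0, 0], [-0.6, 0, 0, 22, 0, 0, 0], [-0.6, 0, 0, 15.7, 0, 0, 0], [-0.6, 0, 0, 0, 0, 0, 0], [-0.6, 0, 0, 0, 0, 0, 0], [-0.6, 0, 0, 0, 0, 0, 0], [1, 0, 0, 0, 0, 0, 0], [1, 0, 0, 0, 0, 0, 0], [1, 0, 0, 0, 0, 0, 0], [1, 0, 0, 0, 0, 0, 0], [1, 0, 0, 0, 0, 0, 0], [1, 0, 0, 0, 0, 0, 0], [1, 0, 0, 0, 0, 0, 0], [1, 0, 0, 0, 0, 0, 0]]}}

```text
t: 19.1
eef_pos: [0.4527, 0.055, 0.0137]
ee_rot: [3.141, 0.0, -3.142]
force: [-1.4, 0.4, 6.0]
width: 0.0389
gripper_force: 15.0
```

{"method": "servo_tool", "body": {"deltas": [[1, 0, 0, -20, 0, 0, 0], [1, 0, 0, -25, 0, 0, 0], [1, 0, 0, -25, 0, 0, 0], [1, -10, -4, -20, 0, 0, 0], [1, -25, -9.5, -10, 0, 0, 0], [1, -25, -9.5, 0, 0, 0, 0], [1, -25, -9.5, 0, 0, 0, 0], [1, -25, -9.5, 0, 0, 0, 0], [1, -25, -9.5, 0, 0, 0, 0], [1, -25, -9.5, 0, 0, 0, 0], [1, -25, -9.5, 0, 0, 0, 0], [1, -14, -7.8, 0, 0, 0, 0], [1, 0, 0, 0, 0, 0, 0], [1, 0, 0, 0, 0, 0, 0], [1, 0, 0, 0, 0, 0, 0]]}}

```text
t: 20.35
eef_pos: [0.6506, -0.0234, 0.1128]
ee_rot: [-3.142, -0.001, 3.141]
force: [0.1, 1.1, -0.9]
width: 0.039
gripper_force: 15.0
```

{"method": "servo_tool", "body": {"deltas": [[1, -1, 0, 0, 0, 0, 0], [1, 0, 0, 10, 0, 0, 0], [1, 0, 0, 10, 0, 0, 0], [1, 0, 0, 10, 0, 0, 0], [1, 0, 0, 8, 0, 0, 0], [1, 0, 0, 8, 0, 0, 0], [1, 0, 0, 4, 0, 0, 0], [1, 0, 0, 0, 0, 0, 0], [1, 0, 0, 0, 0, 0, 0], [1, 0, 0, 0, 0, 0, 0]]}}

```text
t: 21.18
eef_pos: [0.6529, -0.0233, 0.0638]
ee_rot: [3.142, 0.001, -3.141]
force: [0.2, -0.1, -0.5]
width: 0.0386
gripper_force: 15.0
```

{"method": "servo_tool", "body": {"deltas": [[1, 0.9, 0, 0, 0, 0, 0], [1, 0, 0, 2, 0, 0, 0], [1, 0, 0, 2, 0, 0, 0], [1, 0, 0, 2, 0, 0, 0], [1, 0, 0, 1, 0, 0, 0], [1, 0, 0, 0, 0, 0, 0]]}}

```text
t: 21.68
eef_pos: [0.6514, -0.0234, 0.0561]
ee_rot: [-3.142, -0.001, 3.142]
force: [-0.0, 0.1, -0.3]
width: 0.0388
gripper_force: 15.0
```

{"method": "servo_tool", "body": {"deltas": [[1, 0, 0, 1, 0, 0, 0], [1, 0, 0, 1, 0, 0, 0], [1, 0, 0, 0.5, 0, 0, 0], [1, 0, 0, 0, 0, 0, 0]]}}

```text
t: 22.02
eef_pos: [0.6515, -0.0233, 0.0538]
ee_rot: [-3.142, -0.0, 3.142]
force: [-0.5, -0.1, -0.2]
width: 0.0389
gripper_force: 15.0
```

It passed the step without force, so I'll continue down to the foot.

{"method": "servo_tool", "body": {"deltas": [[1, 0, 0, 3, 0, 0, 0], [1, 0, 0, 4, 0, 0, 0], [1, 0, 0, 4, 0, 0, 0], [1, 0, 0, 4, 0, 0, 0], [1, 0, 0, 2, 0, 0, 0], [1, 0, 0, 0, 0, 0, 0], [1, 0, 0, 0, 0, 0, 0]]}}

```text
t: 22.6
eef_pos: [0.6515, -0.0234, 0.0367]
ee_rot: [-3.141, -0.0, -3.142]
force: [-0.8, -0.4, 0.1]
width: 0.0389
gripper_force: 15.0
```

{"method": "servo_tool", "body": {"deltas": [[1, 0, 0, 1, 0, 0, 0], [1, 0, 0, 1, 0, 0, 0], [1, 0, 0, 0.8, 0, 0, 0], [1, 0, 0, 0, 0, 0, 0], [1, 0, 0, 0, 0, 0, 0]]}}

```text
t: 23.02
eef_pos: [0.6516, -0.0233, 0.0342]
ee_rot: [-3.142, -0.0, -3.142]
force: [0.4, 1.9, -0.4]
width: 0.0387
gripper_force: 15.0
```

{"method": "servo_tool", "body": {"deltas": [[1, 0, 0, 0.8, 0, 0, 0], [1, 0, 0, 0.5, 0, 0, 0], [1, 0, 0, 0.3, 0, 0, 0], [1, 0, 0, 0, 0, 0, 0], [1, 0, 0, 0, 0, 0, 0]]}}

```text
t: 23.43
eef_pos: [0.6518, -0.0233, 0.0338]
ee_rot: [-3.142, 0.001, -3.141]
force: [-3.6, 0.5, 7.9]
width: 0.0389
gripper_force: 15.0
```

```bash
python3 - <<'E'
from h import *
f=shot("top"); print("bin",*find(f,"bin")); print("sleeve",*find(f,"sleeve_1")); print("tray",*find(f,"tray"))
g=f["color"]; gr=cv2.cvtColor(g,cv2.COLOR_RGB2GRAY)
x,y=[int(a) for a in proj(f,[.523,.335,.01])]
a=cv2.resize(g[y-30:y+30,x-30:x+30],(400,400),interpolation=cv2.INTER_CUBIC)
x,y=[int(a) for a in proj(f,[.507,-.3,.02])]; print("bin px0",x-30,y-30)
b=cv2.resize(g[y-30:y+30,x-30:x+30],(400,400),interpolation=cv2.INTER_CUBIC)
cv2.imwrite('pics/tb.png',np.hstack([a,b])[:,:,::-1])
for u,v in [(399,197),(449,200),(442,249),(396,244)]: print(onplane(f,u,v,.045).round(3))
E
```

```text
bin
sleeve (0.65, array([0.781 , 0.2017, 0.0459]), array([254., 123.])) (0.61, array([0.5219, 0.3478, 0.0478]), array([198., 211.]))
tray (0.87, array([0.5288, 0.3756, 0.0033]), array([193., 210.]))
bin px0 395 192
[ 0.575 -0.218  0.045]
[ 0.57  -0.359  0.045]
[ 0.432 -0.338  0.045]
[ 0.443 -0.21   0.045]
```

View pics/tb.png

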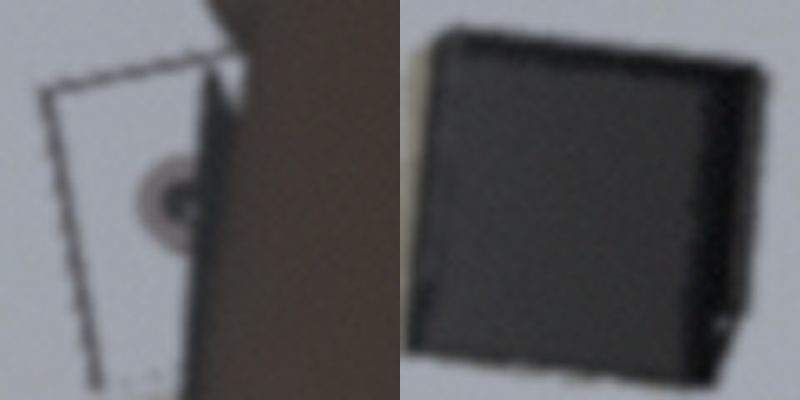

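The tray sleeve is standing upright, seen at the left at crop (175,205), and sleeve B is on the foot at 8 N. On the right, the bin's outline gives a centre near (0.505,-0.287). I'll move sleeve B there.

{"method": "servo_tool", "body": {"deltas": [[1, 0, 0, -10, 0, 0, 0], [1, 0, 0, -20, 0, 0, 0], [1, 0, 0, -25, 0, 0, 0], [1, 0, 0, -25, 0, 0, 0], [1, 17, -31, 0, 0, 0, 0], [1, 17, -31, 0, 0, 0, 0], [1, 17, -31, 0, 0, 0, 0], [1, 17, -31, 0, 0, 0, 0], [1, 17, -31, 0, 0, 0, 0], [1, 17, -31, 0, 0, 0, 0], [1, 17, -31, 0, 0, 0, 0], [1, 17, -31, 0, 0, 0, 0], [1, 11, -15.7, 0, 0, 0, 0], [1, 0, 0, 0, 0, 0, 0], [1, 0, 0, 0, 0, 0, 0]]}}

```text
t: 24.88
eef_pos: [0.5041, -0.2881, 0.1132]
ee_rot: [-3.141, 0.001, 3.139]
force: [-0.1, 0.1, 0.9]
width: 0.039
gripper_force: 15.0
```

```bash
python3 - <<'E'
from h import *
s=arm.get_state(); print(s["eef_pos"].round(4),s["t"])
for n in ("side","wrist"):
    f=shot(n); print(n,"bin",*find(f,"bin",1)); 
    w=[.505,-.287,.05]; print(proj(f,w))
f=shot("side"); gr=cv2.cvtColor(f["color"],cv2.COLOR_RGB2GRAY)
for r in range(140,190,6): print(r,(gr[r,345:435:3]).tolist())
E
```

```text
[ 0.5041 -0.2881  0.1132] 24.8833
side bin (0.59, array([ 0.5045, -0.3016,  0.0233]), array([392., 157.]))
[391.56191696 150.33239148]
wrist bin (0.92, array([ 0.4772, -0.2843,  0.0023]), array([321., 160.]))
[317.64821691 207.52165481]
140 [178, 177, 177, 174, 178, 178, 178, 178, 178, 145, 59, 8, 7, 9, 11, 14, 24, 71, 122, 159, 175, 179, 178, 178, 178, 178, 178, 178, 179, 179]
146 [178, 179, 177, 179, 178, 178, 150, 57, 9, 7, 9, 12, 12, 14, 9, 8, 7, 9, 13, 9, 12, 5, 22, 66, 144, 178, 178, 177, 178, 177]
152 [177, 178, 178, 175, 86, 23, 11, 12, 10, 11, 8, 19, 17, 14, 7, 11, 17, 12, 14, 9, 9, 14, 8, 104, 154, 95, 176, 178, 178, 178]
158 [178, 179, 178, 171, 35, 9, 7, 10, 15, 11, 14, 22, 24, 19, 17, 13, 11, 18, 13, 15, 9, 13, 8, 5, 16, 21, 65, 173, 178, 178]
164 [178, 178, 178, 153, 12, 9, 13, 10, 8, 11, 12, 10, 11, 12, 12, 17, 13, 14, 13, 14, 18, 11, 15, 22, 33, 12, 113, 179, 178, 178]
170 [57, 86, 124, 125, 100, 77, 45, 10, 13, 9, 14, 13, 8, 11, 9, 13, 8, 7, 16, 16, 19, 7, 66, 113, 93, 160, 178, 178, 177, 178]
176 [12, 17, 18, 21, 22, 81, 176, 171, 127, 110, 87, 43, 12, 15, 11, 10, 8, 15, 5, 8, 13, 27, 87, 162, 178, 178, 178, 177, 177, 178]
182 [166, 156, 144, 113, 107, 158, 131, 127, 118, 119, 119, 118, 118, 118, 116, 99, 46, 15, 11, 13, 76, 127, 172, 178, 178, 178, 178, 178, 179, 178]
188 [175, 176, 176, 174, 144, 116, 117, 122, 128, 130, 132, 129, 133, 131, 131, 131, 129, 131, 133, 133, 131, 137, 178, 178, 178, 178, 178, 178, 178, 179]
```

The wrist view confirms y≈-0.285. I'll lower into the bin.

{"method": "servo_tool", "body": {"deltas": [[1, 0, 1, 20, 0, 0, 0], [1, 0, 0, 25, 0, 0, 0], [1, 0, 0, 20, 0, 0, 0], [1, 0, 0, 15, 0, 0, 0], [1, 0, 0, 8, 0, 0, 0], [1, 0, 0, 4, 0, 0, 0], [1, 0, 0, 0, 0, 0, 0], [1, 0, 0, 0, 0, 0, 0]]}}

```text
t: 25.8
eef_pos: [0.5053, -0.286, 0.0212]
ee_rot: [-3.141, 0.001, -3.141]
force: [-0.4, 0.8, -1.1]
width: 0.0386
gripper_force: 15.0
```

{"method": "servo_tool", "body": {"deltas": [[1, 0, 0, 1, 0, 0, 0], [1, 0, 0, 1, 0, 0, 0], [1, 0, 0, 0.7, 0, 0, 0], [1, 0, 0, 0, 0, 0, 0], [1, 0, 0, 0, 0, 0, 0]]}}

```text
t: 26.22
eef_pos: [0.5047, -0.2861, 0.0181]
ee_rot: [-3.142, 0.0, 3.142]
force: [-0.3, 0.4, -0.3]
width: 0.0391
gripper_force: 15.0
```

{"method": "servo_tool", "body": {"deltas": [[1, 0, 0, 0.6, 0, 0, 0], [1, 0, 0, 0.5, 0, 0, 0], [1, 0, 0, 0, 0, 0, 0], [1, 0, 0, 0, 0, 0, 0]]}}

```text
t: 26.55
eef_pos: [0.5048, -0.2861, 0.0178]
ee_rot: [-3.141, 0.001, -3.141]
force: [-1.8, 1.0, 9.2]
width: 0.0389
gripper_force: 15.0
```

{"method": "servo_tool", "body": {"deltas": [[-0.2, 0, 0, 0, 0, 0, 0], [-0.2, 0, 0, 0, 0, 0, 0], [-0.2, 0, 0, 0, 0, 0, 0], [-0.2, 0, 0, 0, 0, 0, 0], [-0.2, 0, 0, -10, 0, 0, 0], [-0.2, 0, 0, -20, 0, 0, 0], [-0.2, 0, 0, -25, 0, 0, 0], [-0.2, 0, 0, -25, 0, 0, 0], [-0.2, 0, 0, -25, 0, 0, 0], [-0.2, -20, 0, -20, 0, 0, 0], [-0.2, -30, 0, 0, 0, 0, 0], [-0.2, -30, 0, 0, 0, 0, 0], [-0.2, 0, 0, 0, 0, 0, 0], [-0.2, 0, 0, 0, 0, 0, 0]]}}

```text
t: 27.72
eef_pos: [0.5856, -0.2858, 0.1417]
ee_rot: [3.142, -0.0, -3.141]
force: [-1.2, -0.0, -0.3]
width: 0.0522
gripper_force: 0.0
```

```bash
python3 - <<'E'
from h import *
s=arm.get_state(); print(s["eef_pos"].round(4),s["width"],s["force"],s["t"])
for n in ("wrist","side","top"):
    f=shot(n); print(n,"sleeve",*find(f,"sleeve_1")); print("  bin",*find(f,"bin",1))
    print(proj(f,[.505,-.286,.048]),proj(f,[.523,.335,.047]))
E
```

```text
[ 0.5856 -0.2858  0.1417] 0.05224134525341644 [-1.21835396 -0.00189075 -0.34966798] 27.7167
wrist sleeve (0.59, array([ 0.5063, -0.2876,  0.0486]), array([315.,  96.]))
  bin (0.61, array([ 0.4993, -0.2857,  0.0027]), array([318.,  90.]))
[317.5482702   93.94594334] [1116.58293552  119.31763193]
side sleeve (0.82, array([0.5124, 0.3445, 0.0415]), array([224., 321.])) (0.68, array([ 0.6464, -0.0149,  0.0124]), array([288., 194.])) (0.55, array([ 0.4983, -0.2748,  0.0438]), array([392., 155.]))
  bin (0.96, array([ 0.4968, -0.2889,  0.0287]), array([394., 158.]))
[391.30944656 151.15501692] [222.38545461 311.21769605]
top sleeve (0.72, array([ 0.5085, -0.2847,  0.0479]), array([423., 221.]))
  bin (0.75, array([ 0.5036, -0.3186,  0.0074]), array([431., 224.]))
[423.42440182 222.24235436] [202.65814389 210.50049677]
```

Both sleeves are standing where they were set down: sleeve B's top is at z≈0.048 in the bin, and sleeve A is seen in the tray. I'll hand in.

```bash
python3 -c "
from station import arm
print(arm.job_done())"
```

```text
the job is handed in; nothing more can be done
None
```

I gauged both sleeves and handed the job in at about 28 s: the one that stopped on the step (11 N) stands in the tray, and the one that went down to the foot (8 N) stands in the bin; no verdict was returned.

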